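# Walk the inkstone round to its stop rail

## Robot

A 7-joint arm with a two-finger parallel gripper is mounted at the origin on the work surface. World frame = base frame: x ahead of the robot, y to its left, z up, the work surface at z = 0. Lengths are in m, angles in rad, forces in N, time in s.
With the tool pointing down it reaches from about 0.425 to 0.875 m from the base axis. Payload 4.7 kg.
Tool frame: the origin (TCP) lies at the very end of the fingers, on their centre line; the grasp point (between the pads) lies 19 mm behind it; x points along the fingers, z is the direction in which the jaws open and shut, and the axes are right-handed (so a half turn about x gives the same grasp; the last joint's range is limited). The gripper opens to 87 mm and grips with 3 to 60 N. Pads are 19 mm wide; open, the fingers measure 117 mm over their backs; the gripper's body (75 mm by 190 mm) begins 51 mm behind the grasp point.
Start: joints at [1.17, 0.321, -0.07, 1.45, 0.023, 1.371, -0.057], TCP at [0.262, -0.595, 0.191] pointing down, gripper open.
Joint ranges: [-2.86, 2.86], [-0.3, 2.09], [-1.38, 1.24], [0.06, 2.45], [-1.56, 4.7], [0.09, 2.05], [-2.69, 2.69]. Speed limits (rad/s): [2.57, 2.57, 3.14, 3.14, 3.14, 3.14, 3.14].

## Interface

Orientations are given as a rotation vector (axis times angle).
In Python, from bench import * gives the robot as it stands.
- The arm moves only by the shell command python3 -m handwheel 'ROWS' [OPENING] [FORCE]. ROWS is JSON, a list of rows, each an object with "xyz": the shift along the world's x, y, z in cm, a list of three; "angular": the turn, a rotation vector about the world's x, y, z in degrees, a list of three. A call has 1 to 5 rows; each row shifts and turns the pose as measured when the row begins; what a row does not reach is not made up. A row lasts 1/12 s, in which the tool goes at most 41.7 mm and 7.16 degrees, less where a joint would pass 70% of its speed; a pose out of reach is approached as far as the arm can. A call with a gripper value outside its range is refused whole. OPENING is the finger opening in cm, from 0 to 8.7, set as the call begins (- or left out, the last holds). The fingers move at their own pace and stop on an object; FORCE is the grip in N (left out, the last holds). Time passes only in rows, so rows that do not move let the fingers close. It gives the time, the measured TCP pose, the force and the opening at its end, in the units of the state.
- get_state(): the state, without advancing time (a new reading comes with each control period).
- get_image(name): name is "scene" or "top" or "wrist"; returns a dict with "pixels" (480x640x3 uint8, blue, green, red), "K" (3x3 intrinsics, pixels), "cam_to_world" (4x4, takes a point from camera to world coordinates). Camera axes: x right, y down, z forward; pixel columns grow to the right and rows downward; lengths in m; the calibration is good to about 2 mm. A picture is of the moment at which its call begins. There is no depth.
- close_job(): hands the job in, once; it reports no verdict.
The state is a dict: "time": time; "joint_positions": joint angles; "qd": joint speeds; "joint_torque": joint torques, N m; "position": TCP position; "tool_rot": TCP orientation; "ft_force": force on the tool from outside, world axes, zero at the start; "torque": the same for the moment, N m; "grip_width": opening from 0.0 (shut) to 1.0 (fully open).
Only numpy, scipy, OpenCV 4.12 (cv2) and the standard library are available. Lean on these libraries where they do the work, as an engineer would, in place of code of your own. Each camera call takes 0.05 s, during which the arm holds its last target.

## Task

Walk the heavy inkstone round on its board with pushes of your fingers at its corners, never gripping or lifting it, until its ink-pool end sits flush against the stop rail, about in the middle of the rail; then leave it there and draw back. Turn it nearly square while it is still clear of the rail, so that no crooked corner runs into the wood. Push steadily without flinging it, keep out of its hollow, and leave the dish, pot, box and paperweight where they are.

Things in the scene. Friction and masses are not known exactly. Their poses are not given: they have to be found in the camera images.
- inkstone: Dark slate inkstone, loose slab 136 (x) x 96 (y) x 34 mm high, 0.9-1.15 kg, flat on the board; sliding friction about 0.4 (3 to 6 N). Plain upright sides, square corners. Origin: centre of underside, under the mass centre within 4 mm. x points to the ink-pool end (the short end with the wide carved rim), z up. Starts clear of the rail, turned 0.45-0.95 rad anticlockwise (from above) from square.
- hollow: Inside of the inkstone, part of it: pale grinding face 8 mm below the rim's top, a slope, a black pool 20 mm deep at the pool end, and the inner walls; all that lies inside the rim (rim 9 mm wide on the long sides and near end, 18 mm at the pool end, carved with small clouds). Not to be touched. Origin and axes as the inkstone.
- stone_mid (a point): Centre of the inkstone, half-way up (17 mm above its underside); axes as the inkstone.
- back_left (a point): Foot of the inkstone's left corner at the ink-pool end: 68 mm along x, 48 mm along y from the inkstone's origin, on its underside.
- back_right (a point): Foot of the inkstone's right corner at the ink-pool end: 68 mm along x, -48 mm along y from the inkstone's origin, on its underside.
- board: Fixed pale wooden grinding board, 290 mm (x) x 320 mm (y) x 12 mm thick, flat on the desk; it does not move. Origin: centre of its underside. Its x axis points away from the robot, square to the stop rail; y runs along the rail. Its top lies 12 mm above the desk.
- rail: Stop rail of the board: a darker wooden batten 20 mm thick, 320 mm long and 22 mm high above the board's top, along the board's whole far edge, fixed; three brass screw heads on top, the middle one at mid-length. Origin and axes as the board's; its near face lies at x = 125 mm there.
- rail_face (a point): Middle of the foot of the stop rail's near face, at the height of the board's top; x points into the rail (away from the robot), y along it to the left. The seated inkstone's ink-pool end lies against this face, with the stone's x axis along this x.
- ink_dish: Small black ink bowl, 76 mm across and 26 mm high, loose, standing on the desk beside the board; origin at the centre of its foot. Leave alone.
- water_pot: Small blue ceramic water pot, 58 mm across and 42 mm high, loose, on the desk beside the board; origin at the centre of its foot. Leave alone.
- paste_box: Round white porcelain seal-paste box with a red lid, 62 mm across and 31 mm high, loose, on the desk beside the board; origin at the centre of its foot. Leave alone.
- paperweight: Dark wooden paperweight bar with two brass bands, 220 mm (x) x 34 mm x 24 mm high, loose, lying on the desk beyond the rail, roughly along it; origin at the centre of its underside. Leave alone.
Things that resemble listed ones, but are neither listed nor needed, are in the scene too. There is more than one size of the inkstone; the job needs the largest.

How it is judged:
At the end, for the whole second after the job is handed in: Both ink-pool-end corners of the inkstone lie within 3 mm of the rail's near face, the stone's middle is within 30 mm of the rail's middle, the stone lies flat on the board and is at rest; nothing else has been disturbed (x of each of back_left, back_right in the frame of rail_face above -0.003 m and x of stone_mid in the frame of rail_face below -0.06 m and y of stone_mid in the frame of rail_face between -0.03 and 0.03 m and z of stone_mid in the frame of board below 0.033 m and angle between inkstone's own z axis and vertical below 0.05 rad and linear speed of inkstone below 0.01 m/s); the robot touches nothing.
It fails at once if the inkstone is lifted more than 6 mm off the board or tipped (z of stone_mid in the frame of board above 0.035 m or angle between inkstone's own z axis and vertical above 0.12 rad).
It fails at once if the inkstone runs into the rail while it is turned more than 0.2 rad (11 degrees) from square (contact force between inkstone and rail above 0.5 N and angle between the x axis of inkstone and the x axis of board, either way round above 0.2 rad).
It fails at once if the inkstone is flung along faster than 0.35 m/s (linear speed of inkstone above 0.35 m/s).
It fails at once if the hollow of the inkstone is touched (contact force between hollow and the fingers above 0.3 N or contact force between hollow and the arm above 0.3 N).
It fails at once if the ink dish, water pot, seal-paste box or paperweight is moved more than 15 mm or tipped (distance of any of ink_dish, water_pot, paste_box, paperweight from where it was at the start of the episode above 0.015 m or angle between any of ink_dish, water_pot, paste_box, paperweight's own z axis and vertical above 0.3 rad).
It also fails if it takes over 64 s, if anything falls off the work surface, if the arm or the gripper's body presses on something with over 40 N, if the wrist force passes 120 N, or if a joint passes its speed limit or range.

## Working session

There is one attempt and no reset: what is moved stays moved. The work goes in short steps, Python scripts to look and compute and a shell command to move; the robot and the scene stay as the last step left them, time stands still between calls to the robot, and variables do not carry over. Pictures are saved under pics/ and viewed, and the job is handed in when it is done.

```bash
mkdir -p pics; ls; python3 - <<'E'
from bench import *
import cv2
s=get_state(); print({k:s[k] for k in('time','position','tool_rot','ft_force','grip_width')})
for n in('top','scene'):
    im=get_image(n); cv2.imwrite(f'pics/{n}0.png',im['pixels']); print(n,im['K'],im['cam_to_world'])
E
```

```text
pics
{'time': 0.0, 'position': array([ 0.2616429 , -0.59435278,  0.18986293]), 'tool_rot': array([ 0.89942294,  1.37907265, -0.89790133]), 'ft_force': array([ 0.57404874, -0.78242563,  0.0751152 ]), 'grip_width': 0.9982205692269857}
top [[452.1401918    0.         319.39533836]
 [  0.         452.1401918  237.84132598]
 [  0.           0.           1.        ]] [[ 7.45678940e-04 -9.95537818e-01  9.43604589e-02  5.13762078e-01]
 [-9.99999053e-01 -6.33217398e-04  1.22176564e-03  2.34335263e-02]
 [-1.15656322e-03 -9.43612806e-02 -9.95537348e-01  8.98707513e-01]
 [ 0.00000000e+00  0.00000000e+00  0.00000000e+00  1.00000000e+00]]
scene [[452.02911406   0.         312.96535025]
 [  0.         452.02911406 237.08906089]
 [  0.           0.           1.        ]] [[ 0.81800228  0.4595582  -0.34594585  0.89472035]
 [ 0.5752126  -0.6552578   0.48966078 -0.39024299]
 [-0.00165609 -0.59953605 -0.80034604  0.75380818]
 [ 0.          0.          0.          1.        ]]
```

View pics/top0.png

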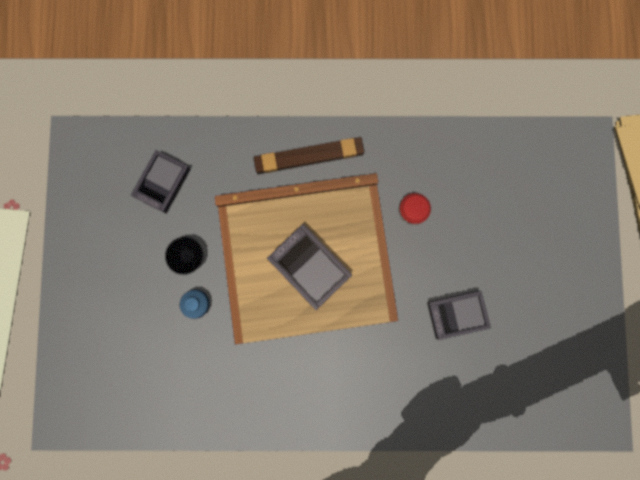

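View pics/scene0.png

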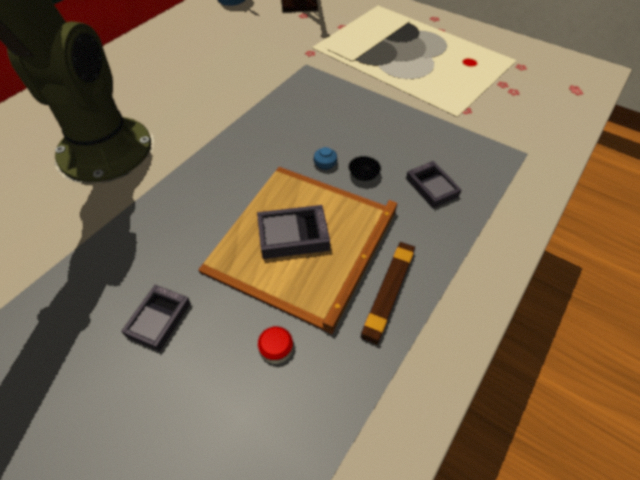

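Candidates for the inkstone in the top view are the stone on the board at (310,266), the small stone at upper left (161,181), and the small one at lower right (459,314). The one on the board is the largest and the only one on the board. I'll check it in a close crop and measure it.

```bash
cat > h.py <<'E'
import numpy as np, cv2
from bench import *
def ray(im,uv,z):
    K=im['K'];T=im['cam_to_world']
    d=T[:3,:3]@np.linalg.solve(K,np.array([uv[0],uv[1],1.]))
    return T[:3,3]+d*(z-T[2,3])/d[2]
def proj(im,P):
    T=np.linalg.inv(im['cam_to_world']);c=T[:3,:3]@np.asarray(P)+T[:3,3];p=im['K']@c;return p[:2]/p[2]
E
python3 - <<'E'
from h import *
im=get_image('top');p=im['pixels']
c=p[170:350,205:405];cv2.imwrite('pics/crop0.png',cv2.resize(c,None,fx=4,fy=4,interpolation=cv2.INTER_CUBIC)[:600,:800])
hsv=cv2.cvtColor(p,cv2.COLOR_BGR2HSV)
for q in [(300,200),(240,220),(350,220),(300,245),(320,275),(345,265),(283,262),(190,260)]: print(q,p[q[1],q[0]],hsv[q[1],q[0]])
E
```

```text
(300, 200) [107 152 187] [ 17 109 187]
(240, 220) [ 99 147 180] [ 18 115 180]
(350, 220) [ 99 144 176] [ 18 112 176]
(300, 245) [36 38 45] [ 7 51 45]
(320, 275) [128 129 135] [  4  13 135]
(345, 265) [55 75 92] [ 16 103  92]
(283, 262) [34 38 42] [15 49 42]
(190, 260) [23 13 17] [132 111  23]
```

View pics/crop0.png

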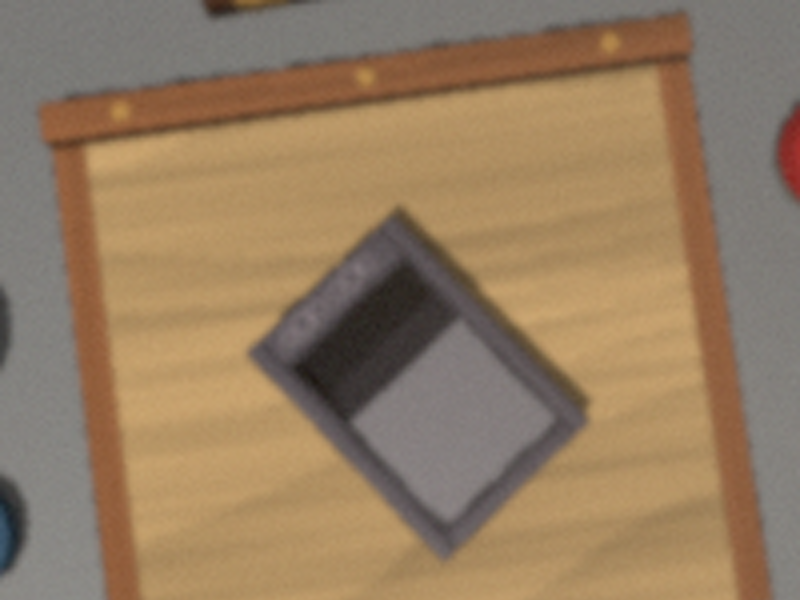

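The crop confirms a large stone with a cloud-carved pool rim facing upper left. Now the measurements.

```bash
cat >> h.py <<'E'
def rail(im):
    p=im['pixels'];hsv=cv2.cvtColor(p,cv2.COLOR_BGR2HSV).astype(int)
    return hsv
def stone(im,poly,z=0.046,name=None):
    p=im['pixels'];hsv=cv2.cvtColor(p,cv2.COLOR_BGR2HSV)
    m=((hsv[...,1]<75)).astype(np.uint8)*255
    b=np.zeros_like(m);cv2.fillPoly(b,[np.int32(poly)],255);m&=b
    m=cv2.morphologyEx(m,cv2.MORPH_OPEN,np.ones((3,3)))
    cs,_=cv2.findContours(m,cv2.RETR_EXTERNAL,cv2.CHAIN_APPROX_NONE)
    c=max(cs,key=cv2.contourArea)
    W=np.array([ray(im,q[0],z)[:2] for q in c])
    r=cv2.minAreaRect((W*1000).astype(np.float32))
    return c,W,r,cv2.boxPoints(r)
E
python3 - <<'E'
from h import *
im=get_image('top');p=im['pixels']
hsv=cv2.cvtColor(p,cv2.COLOR_BGR2HSV)
poly=[(232,212),(370,192),(385,312),(242,330)]
c,W,r,bx=stone(im,poly); print('stone rect',r);print(bx)
# screws
for u,v in[(235,198),(297,189),(357,180)]:
    a=p[v-6:v+7,u-6:u+7].astype(float);w=np.clip(a[...,1]-a[...,1].mean()-1.2*a[...,1].std(),0,None)
    yy,xx=np.mgrid[v-6:v+7,u-6:u+7];q=((w*xx).sum()/w.sum(),(w*yy).sum()/w.sum());print('screw',q,ray(im,q,0.035))
# rail/pale boundary : max gradient of green in column
P=[]
for u in range(235,370,5):
    v0=int(198-(u-235)*18/122)+1
    g=cv2.GaussianBlur(p,(3,3),0)[v0+2:v0+18,u,1].astype(float);d=np.diff(g);k=d.argmax();P.append(ray(im,(u,v0+2+k+.5),0.012)[:2])
P=np.array(P);f=np.polyfit(P[:,1],P[:,0],1);print('face',f,np.degrees(np.arctan(f[0])),np.std(P[:,0]-np.polyval(f,P[:,1])))
# others
for n,(lo,hi,box,z) in {'red':((0,150,80),(8,255,255),(380,180,450,240),.031),'blue':((95,100,40),(120,255,255),(170,280,220,330),.03),'dish':((0,0,0),(180,255,40),(150,220,215,290),.026)}.items():
    m=cv2.inRange(hsv,lo,hi);M=np.zeros_like(m);x0,y0,x1,y1=box;M[y0:y1,x0:x1]=m[y0:y1,x0:x1]
    mm=cv2.moments(M,True);print(n,ray(im,(mm['m10']/mm['m00'],mm['m01']/mm['m00']),z),mm['m00'])
print(get_state()['time'])
E
```

```text
stone rect ((541.3617553710938, 43.886146545410156), (134.63905334472656, 95.76284790039062), 43.592872619628906)
[[459.58942   32.14584 ]
 [525.6207   -37.211136]
 [623.1341    55.626453]
 [557.1028   124.98343 ]]
screw (np.float64(235.34357262916612), np.float64(198.36861464997926)) [0.6722561  0.18721281 0.035     ]
screw (np.float64(295.84482683550624), np.float64(188.70580933892992)) [0.69129487 0.07022737 0.035     ]
screw (np.float64(356.70692607277147), np.float64(179.78359645591144)) [ 0.70894315 -0.04789166  0.035     ]
face [-0.14192976  0.69150533] -8.078023026495618 0.0006102032879827487
red [ 0.65408918 -0.1600884   0.031     ] 679.0
blue [0.47027986 0.2628001  0.03      ] 568.0
dish [0.56318471 0.28589388 0.026     ] 1058.0
0.2
```

```bash
python3 - <<'E'
from h import *
from scipy.spatial.transform import Rotation as R
s=get_state();M=R.from_rotvec(s['tool_rot']).as_matrix();print(M.round(3),s['position'])
z=M[:,2];print('jaw yaw deg',np.degrees(np.arctan2(z[1],z[0])))
E
```

```text
[[-0.001  0.915  0.403]
 [ 0.001  0.403 -0.915]
 [-1.    -0.    -0.001]] [ 0.26176143 -0.59454987  0.19028929]
jaw yaw deg -66.23397801802774
```

```bash
python3 -m handwheel '[{"xyz":[1.2,3.9,-0.4],"angular":[0,0,-3]},{"xyz":[1.2,3.9,-0.4],"angular":[0,0,-3]},{"xyz":[1.2,3.9,-0.4],"angular":[0,0,-3]},{"xyz":[1.2,3.9,-0.4],"angular":[0,0,-3]},{"xyz":[1.2,3.9,-0.4],"angular":[0,0,-3]}]' 0 20
```

```text
time: 0.62
position: [0.3148, -0.4024, 0.166]
tool_rot: [1.114, 1.27, -1.121]
ft_force: [1.0, 0.1, 1.1]
grip_width: 0.704
```

```bash
python3 -m handwheel '[{"xyz":[1.2,3.9,-0.4],"angular":[0,0,0]},{"xyz":[1.2,3.9,-0.4],"angular":[0,0,0]},{"xyz":[1.2,3.9,-0.4],"angular":[0,0,0]},{"xyz":[1.2,3.9,-0.4],"angular":[0,0,0]},{"xyz":[1.2,3.9,-0.4],"angular":[0,0,0]}]'
```

```text
time: 1.03
position: [0.3733, -0.2035, 0.1452]
tool_rot: [1.116, 1.267, -1.125]
ft_force: [0.5, 0.6, -0.6]
grip_width: 0.326
```

```bash
python3 -m handwheel '[{"xyz":[1.5,4,-0.4],"angular":[0,0,0]},{"xyz":[1.5,4,-0.4],"angular":[0,0,0]},{"xyz":[1.4,3.9,-0.4],"angular":[0,0,0]},{"xyz":[1.4,3.8,-0.4],"angular":[0,0,0]},{"xyz":[1.4,3.2,-0.4],"angular":[0,0,0]}]'; python3 - <<'E'
from h import *
from scipy.spatial.transform import Rotation as R
s=get_state();M=R.from_rotvec(s['tool_rot']).as_matrix()
z=M[:,2];print('jaw yaw deg',np.degrees(np.arctan2(z[1],z[0])),M[:,0],s['position'])
cv2.imwrite('pics/top1.png',get_image('top')['pixels'])
E
```

```text
time: 1.45
position: [0.4427, -0.0123, 0.1261]
tool_rot: [1.115, 1.261, -1.125]
ft_force: [1.0, -0.1, -0.6]
grip_width: 0.016
jaw yaw deg -83.11459352601435 [-0.00240757 -0.00624138 -0.99997762] [ 0.44271952 -0.01231351  0.12609953]
```

View pics/top1.png

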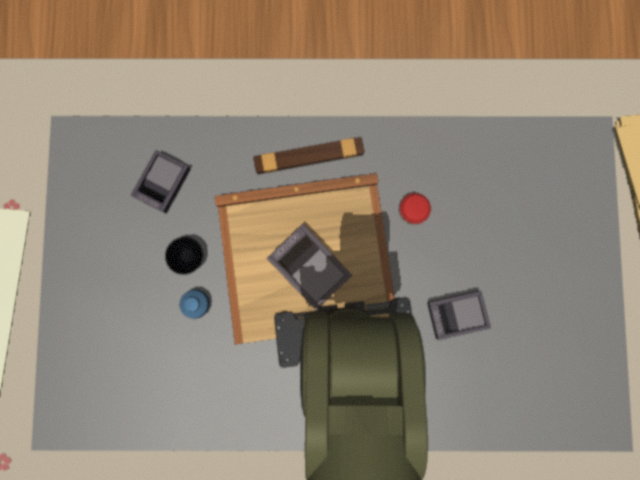

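The picture shows the closed gripper behind the stone, with its body around (345,335) and the stone unchanged at (310,266). I'll descend and start the first push at the near-left corner.

```bash
python3 -m handwheel '[{"xyz":[0,0,-2.6],"angular":[0,0,0]},{"xyz":[0,0,-2.6],"angular":[0,0,0]},{"xyz":[0,0,-2.6],"angular":[0,0,0]},{"xyz":[0,0,-2.1],"angular":[0,0,0]},{"xyz":[0,0,-0.4],"angular":[0,0,0]}]'
python3 -m handwheel '[{"xyz":[0.6,0.6,0],"angular":[0,0,0]},{"xyz":[0.6,0.6,0],"angular":[0,0,0]},{"xyz":[0.6,0.6,0],"angular":[0,0,0]},{"xyz":[0.6,0.6,0],"angular":[0,0,0]}]'
python3 - <<'E'
from h import *
im=get_image('top')
c,W,r,b=stone(im,[(232,212),(370,192),(385,312),(242,330)]);print(r)
cv2.imwrite('pics/top2.png',im['pixels'][170:350,205:405])
E
```

```text
time: 1.92
position: [0.4482, 0.001, 0.0221]
tool_rot: [1.106, 1.265, -1.1]
ft_force: [0.2, 0.1, 0.7]
grip_width: 0.008
time: 2.25
position: [0.4738, 0.0249, 0.0235]
tool_rot: [1.108, 1.263, -1.104]
ft_force: [-0.3, 0.2, -0.0]
grip_width: 0.01
((541.508056640625, 44.907527923583984), (133.6503448486328, 96.28031921386719), 42.739871978759766)
```

View pics/top2.png

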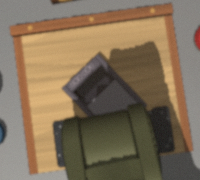

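```bash
python3 - <<'E'
from h import *
im=get_image('scene');s=get_state();print(s['position'],s['ft_force'])
cv2.imwrite('pics/sc2.png',cv2.resize(im['pixels'][130:330,190:430],None,fx=3,fy=3))
im=get_image('wrist')
cv2.imwrite('pics/wr2.png',im['pixels'])
E
```

```text
[0.47462654 0.0261247  0.02371182] [-0.04407391  0.25572267  0.2885184 ]
```

View pics/sc2.png

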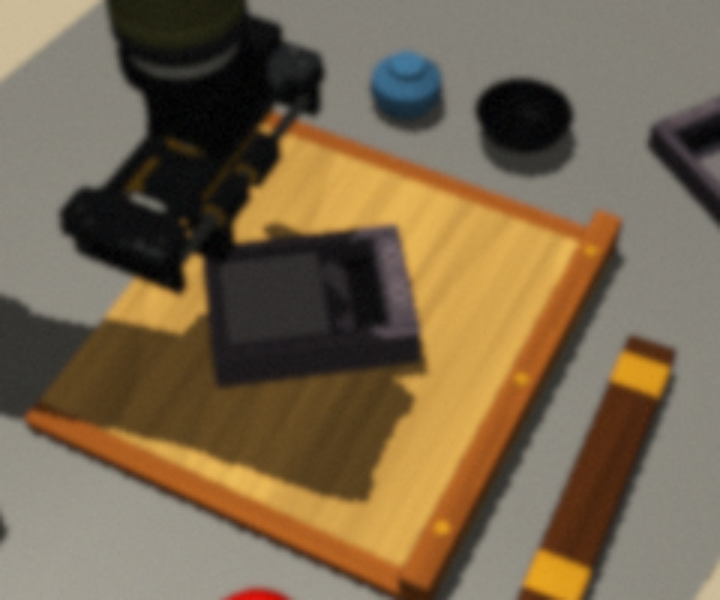

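View pics/wr2.png

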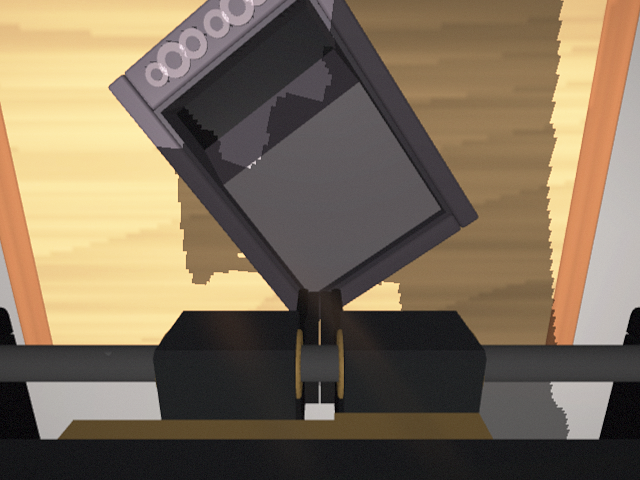

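The wrist view shows the finger at (320,300) on the stone's near-left corner. Visible top corners are about (110,85) and (475,215). The top camera is blocked here, so I'll measure with the wrist camera.

```bash
cat >> h.py <<'E'
def gp(uv,z,im): return (ray(im,uv,z)[:2]*1000).round(1)
F=np.array([681.5,69.]);tb=np.radians(8.5);BX=np.array([np.cos(tb),np.sin(tb)]);BY=np.array([-BX[1],BX[0]])
def rep(cen,th):
    d=np.asarray(cen)-F
    print('board frame: stone centre x %.1f y %.1f mm (goal -68,0), angle %.1f deg'%(d@BX,d@BY,th-8.5))
E
python3 - <<'E'
from h import *
im=get_image('wrist')
a=gp((109,85),.046,im);b=gp((477,216),.046,im);print(a,b,np.hypot(*(a-b)))
# diagonal back_left(68,48)->near_right(-68,-48)
th=np.degrees(np.arctan2(*(a-b)[::-1])-np.arctan2(96,136));print((a+b)/2,th);rep((a+b)/2,th)
cen=(a+b)/2;t=np.radians(th);Rm=np.array([[np.cos(t),-np.sin(t)],[np.sin(t),np.cos(t)]])
print('A',cen+Rm@[-68,48],'contact',cen+Rm@[-68,34],'tcp in stone',Rm.T@(get_state()['position'][:2]*1000-cen))
print(proj(im,[*(cen+Rm@[-68,48])/1000,.046]),proj(im,[*(cen+Rm@[68,-48])/1000,.046]))
E
```

```text
[555.8 122.5] [524.  -37.8] 163.42377428024358
[539.9   42.35] 43.56185947671236
board frame: stone centre x -144.0 y -5.4 mm (goal -68,0), angle 35.1 deg
A [457.54651632  30.27093857] contact [467.19443888  20.12610786] tcp in stone [-60.94529039  33.5720568 ]
[304.79670009 330.45514783] [297.72778011 -81.61209253]
```

```bash
python3 - <<'E'
from h import *
from scipy.spatial.transform import Rotation as R
s=get_state();M=R.from_rotvec(s['tool_rot']).as_matrix();print(M.round(3),s['position'],s['ft_force'],s['qd'].round(3))
im=get_image('wrist');print(im['cam_to_world'].round(3))
print('tcp px',proj(im,s['position']), 'tool pts',[proj(im,s['position']+M@np.array(v)).round(0) for v in([0,.01,0],[0,-.01,0],[0,0,.01],[0,0,-.01],[-.03,0.01,0])])
c=im['pixels'][230:430,220:420];cv2.imwrite('pics/wr3.png',cv2.resize(c,None,fx=3,fy=3)*1)
c=cv2.convertScaleAbs(cv2.resize(c,None,fx=3,fy=3),alpha=2,beta=30);cv2.imwrite('pics/wr3.png',c)
E
```

```text
[[ 0.006  0.99   0.139]
 [-0.003  0.139 -0.99 ]
 [-1.     0.006  0.004]] [0.47260141 0.02467767 0.02283506] [-0.93046841 -0.27570659 -0.68791471] [ 0.009 -0.006  0.008  0.021  0.001  0.001  0.002]
[[ 0.139 -0.948 -0.285  0.552]
 [-0.99  -0.132 -0.044  0.037]
 [ 0.004  0.288 -0.958  0.218]
 [ 0.     0.     0.     1.   ]]
tcp px [319.43424866 283.48749011] tool pts [array([319., 266.]), array([319., 301.]), array([338., 284.]), array([300., 283.]), array([320., 289.])]
```

View pics/wr3.png

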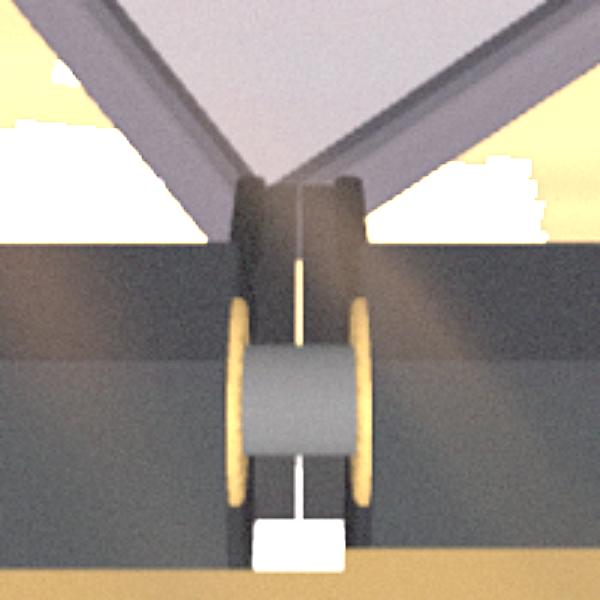

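The numbers put the TCP inside the stone's corner, which can't be right. I'll overlay the points on the scene view before moving on.

```bash
python3 - <<'E'
from h import *
s=get_state();im=get_image('scene');p=im['pixels'].copy()
big=cv2.resize(p[160:290,220:350],None,fx=4.5,fy=4.5,interpolation=cv2.INTER_CUBIC);big=cv2.convertScaleAbs(big,alpha=2.2,beta=20)
def dot(P,c):
    q=(proj(im,P)-[220,160])*4.5;cv2.circle(big,(int(q[0]),int(q[1])),4,c,-1);print(P,(q/4.5+[220,160]).round(1))
dot(s['position'],(0,0,255));dot(s['position']+[0,0,.03],(255,0,255))
for b in [[459.6,32.1],[525.6,-37.2],[623.1,55.6],[557.1,125]]: dot([b[0]/1000,b[1]/1000,.046],(0,255,0))
cv2.imwrite('pics/sc3.png',big)
E
```

```text
[0.47213365 0.02425074 0.022566  ] [261.7 223.8]
[0.47213365 0.02425074 0.052566  ] [260.3 214.6]
[0.4596, 0.032100000000000004, 0.046] [258.3 211.5]
[0.5256000000000001, -0.037200000000000004, 0.046] [262.  249.3]
[0.6231, 0.055600000000000004, 0.046] [331.2 240.9]
[0.5571, 0.125, 0.046] [323.3 204. ]
```

View pics/sc3.png

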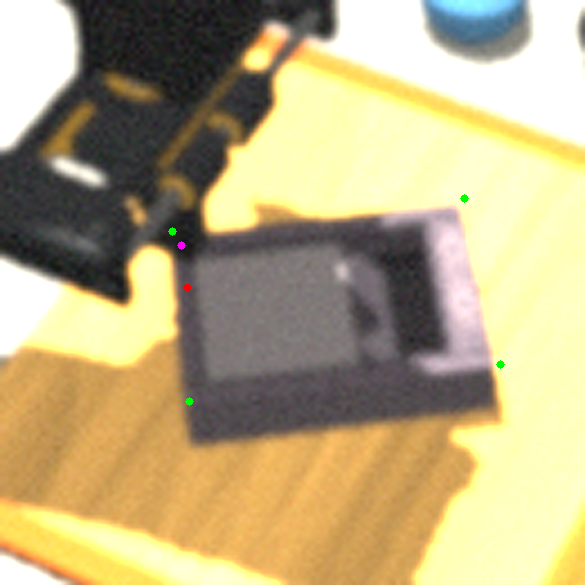

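```bash
python3 - <<'E'
from h import *
im=get_image('scene');a=cv2.imread('pics/scene0.png')
b=im['pixels']
v=np.hstack([cv2.convertScaleAbs(cv2.resize(x[190:270,240:350],None,fx=3.6,fy=5,interpolation=cv2.INTER_CUBIC),alpha=2) for x in(a,b)])
cv2.imwrite('pics/cmp.png',v)
t=get_image('top')['pixels'];a=cv2.imread('pics/top0.png')
v=np.hstack([cv2.convertScaleAbs(cv2.resize(x[210:320,260:360],None,fx=4,fy=4,interpolation=cv2.INTER_CUBIC),alpha=1.7) for x in(a,t)])
cv2.imwrite('pics/cmp2.png',v)
E
```

```text
(no output)
```

View pics/cmp.png

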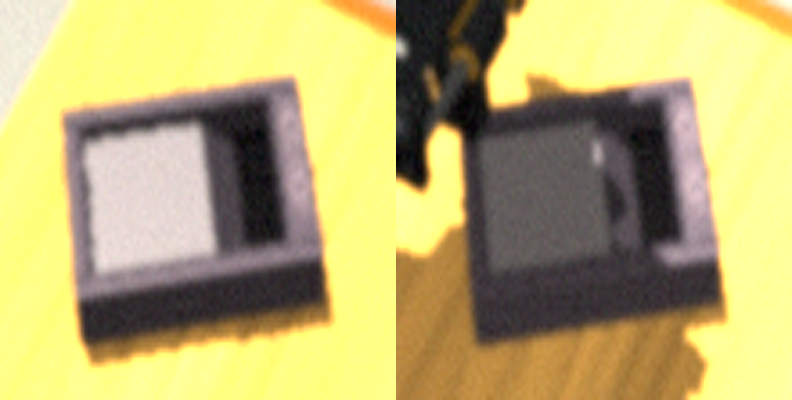

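View pics/cmp2.png

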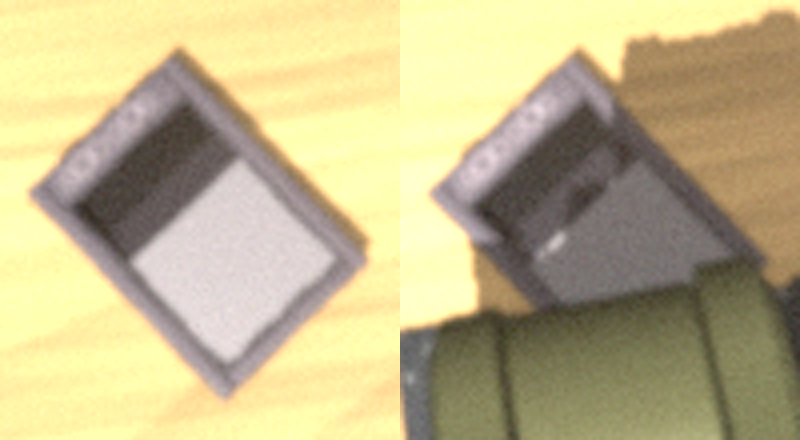

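```bash
python3 -m handwheel '[{"xyz":[-0.8,-0.8,0],"angular":[0,0,0]},{"xyz":[-0.8,-0.8,0],"angular":[0,0,0]},{"xyz":[-0.8,-0.8,0],"angular":[0,0,0]},{"xyz":[0,0,0],"angular":[0,0,0]}]'; python3 - <<'E'
from h import *
from scipy.spatial.transform import Rotation as R
s=get_state();M=R.from_rotvec(s['tool_rot']).as_matrix()
im=get_image('wrist');p=im['pixels'].copy();print(s['position'])
def dot(p,im,P,c):
    q=proj(im,P);cv2.circle(p,(int(q[0]),int(q[1])),2,c,-1)
def box(p,im):
  for x in(0,-.03):
    for y in(.0095,-.0095):
      for z in(.01,-.01): dot(p,im,s['position']+M@np.array([x,y,z]),(0,0,255) if x==0 else (255,0,255))
  for b in [[459.6,32.1],[525.6,-37.2],[623.1,55.6],[557.1,125]]: dot(p,im,[b[0]/1000,b[1]/1000,.046],(0,255,0))
box(p,im);cv2.imwrite('pics/wr4.png',p)
im=get_image('scene');p=im['pixels'];p=cv2.convertScaleAbs(p,alpha=1.8);box(p,im)
cv2.imwrite('pics/sc4.png',cv2.resize(p[150:280,210:350],None,fx=5,fy=4.5))
E
```

```text
time: 2.98
position: [0.4462, -0.0014, 0.0223]
tool_rot: [1.107, 1.265, -1.106]
ft_force: [-0.8, 0.3, 0.2]
grip_width: 0.007
[ 0.44623496 -0.00136718  0.02227871]
```

View pics/wr4.png

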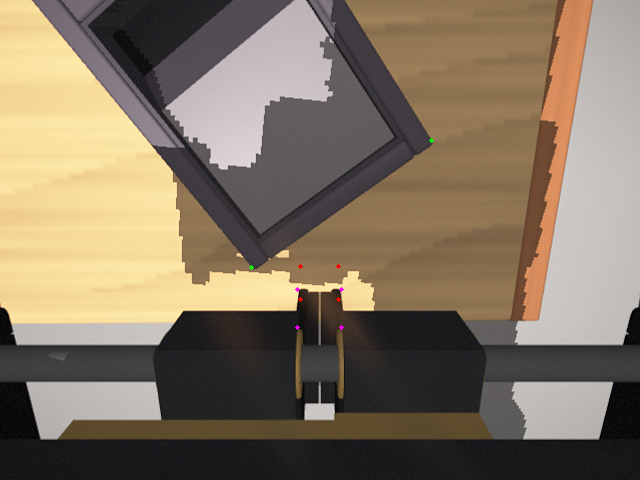

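View pics/sc4.png

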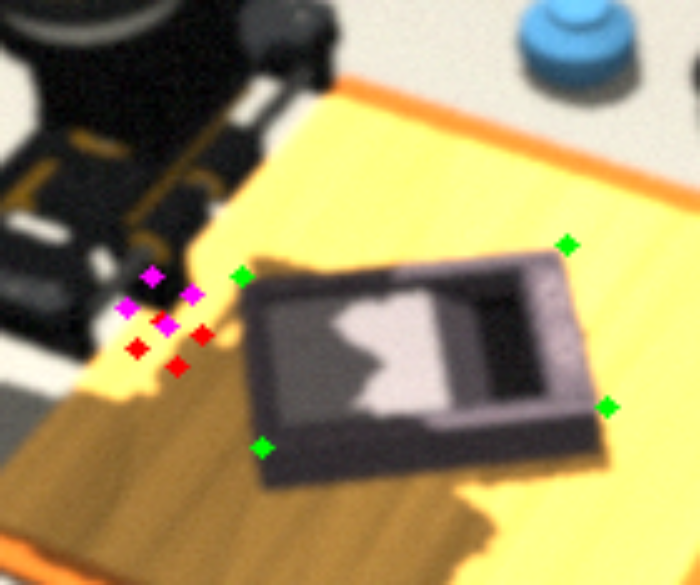

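The overlay shows the visible fingertips end about 25 mm above the reported TCP (red dots), so the finger passed over the rim without touching. I'll find the true tip height by probing down gently onto the board.

```bash
python3 -m handwheel '[{"xyz":[0,0,-0.4],"angular":[0,0,0]},{"xyz":[0,0,-0.4],"angular":[0,0,0]}]';python3 -m handwheel '[{"xyz":[0,0,-0.3],"angular":[0,0,0]}]';python3 -m handwheel '[{"xyz":[0,0,0],"angular":[0,0,0]}]'; python3 - <<'E'
from h import *
from scipy.spatial.transform import Rotation as R
s=get_state();M=R.from_rotvec(s['tool_rot']).as_matrix();print(s['position'],s['ft_force'])
im=get_image('scene');p=im['pixels'];p=cv2.convertScaleAbs(p,alpha=2.2)
for d in(0,.01,.02,.03):
    q=proj(im,s['position']-M[:,0]*d);cv2.circle(p,(int(q[0]),int(q[1])),1,(0,0,255),-1)
cv2.imwrite('pics/sc5.png',cv2.resize(p[180:260,210:310],None,fx=7,fy=7,interpolation=cv2.INTER_CUBIC))
E
```

```text
time: 3.25
position: [0.4499, 0.0008, 0.0154]
tool_rot: [1.109, 1.262, -1.101]
ft_force: [-0.1, -1.1, 0.1]
grip_width: 0.01
time: 3.33
position: [0.4503, 0.0013, 0.012]
tool_rot: [1.109, 1.262, -1.1]
ft_force: [-0.2, 0.2, -0.4]
grip_width: 0.006
time: 3.42
position: [0.4499, 0.0019, 0.0111]
tool_rot: [1.108, 1.264, -1.1]
ft_force: [0.7, -0.1, -0.6]
grip_width: 0.007
[0.44990185 0.00185634 0.01113816] [ 0.69946443 -0.08873899 -0.58161017]
```

View pics/sc5.png

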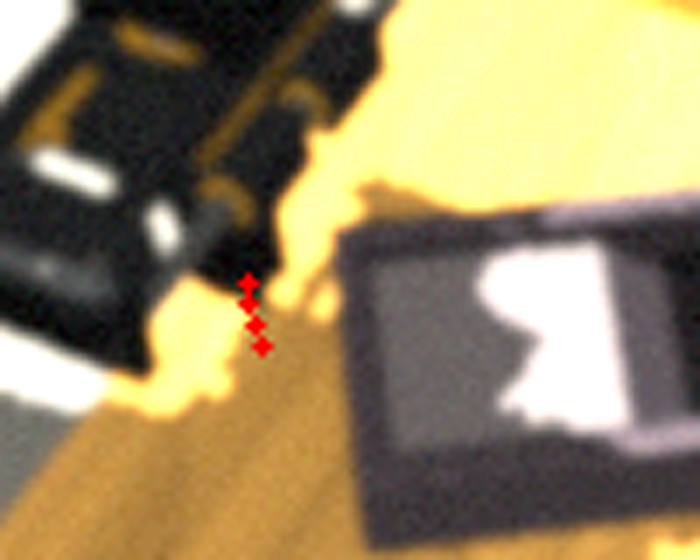

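```bash
python3 -m handwheel '[{"xyz":[0,0,-0.4],"angular":[0,0,0]}]';python3 -m handwheel '[{"xyz":[0,0,-0.4],"angular":[0,0,0]}]';python3 -m handwheel '[{"xyz":[0,0,-0.4],"angular":[0,0,0]}]'; python3 -m handwheel '[{"xyz":[0,0,0],"angular":[0,0,0]}]';python3 - <<'E'
from h import *
from scipy.spatial.transform import Rotation as R
s=get_state();M=R.from_rotvec(s['tool_rot']).as_matrix();print(s['position'],s['ft_force'])
im=get_image('scene');p=im['pixels'];p=cv2.convertScaleAbs(p,alpha=2.2)
for d in(0,.01,.02,.03):
    q=proj(im,s['position']-M[:,0]*d);cv2.circle(p,(int(q[0]),int(q[1])),1,(0,0,255),-1)
cv2.imwrite('pics/sc6.png',cv2.resize(p[180:260,210:310],None,fx=7,fy=7,interpolation=cv2.INTER_CUBIC))
cv2.imwrite('pics/wr6.png',get_image('wrist')['pixels'])
E
```

```text
time: 3.55
position: [0.4508, 0.0022, 0.0076]
tool_rot: [1.109, 1.263, -1.099]
ft_force: [0.3, -0.3, 0.2]
grip_width: 0.009
time: 3.63
position: [0.4509, 0.0024, 0.0033]
tool_rot: [1.109, 1.263, -1.098]
ft_force: [-0.1, 0.3, -0.7]
grip_width: 0.002
time: 3.72
position: [0.4511, 0.0026, -0.0011]
tool_rot: [1.109, 1.263, -1.098]
ft_force: [-0.2, 0.2, -0.1]
grip_width: 0.005
time: 3.8
position: [0.4503, 0.0027, -0.002]
tool_rot: [1.108, 1.265, -1.099]
ft_force: [-0.9, -1.1, 0.1]
grip_width: 0.008
[ 0.45031744  0.00265054 -0.00201253] [-0.90312626 -1.0558071   0.05860496]
```

View pics/sc6.png

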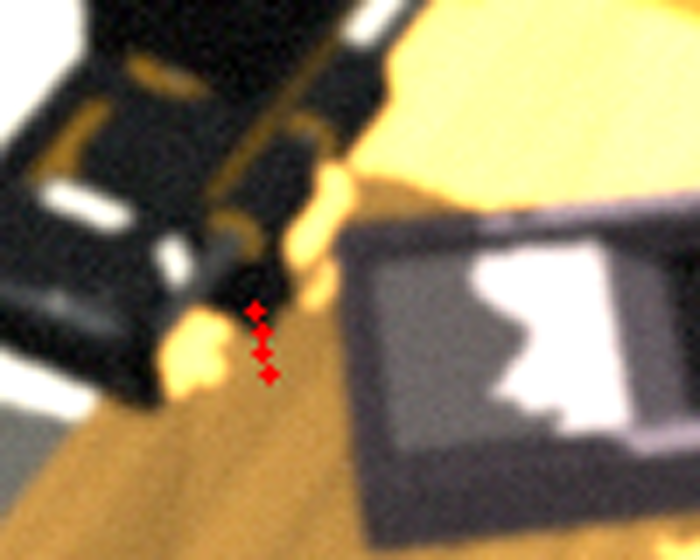

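View pics/wr6.png

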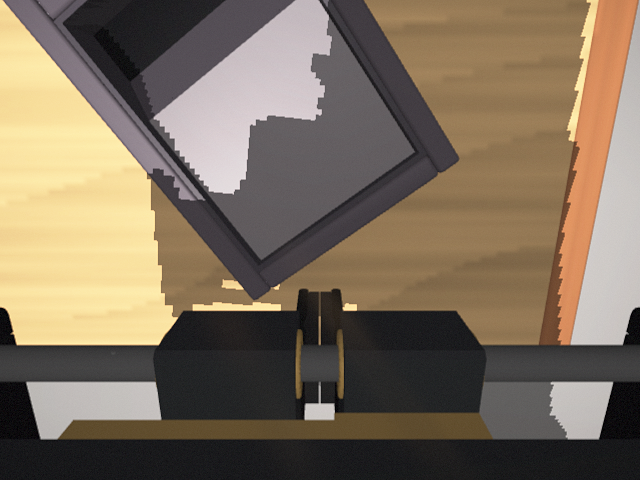

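```bash
python3 -m handwheel '[{"xyz":[0,0,-0.4],"angular":[0,0,0]}]'|egrep "pos|ft";python3 -m handwheel '[{"xyz":[0,0,-0.3],"angular":[0,0,0]}]'|egrep "pos|ft";python3 -m handwheel '[{"xyz":[0,0,-0.2],"angular":[0,0,0]}]'|egrep "pos|ft";python3 -m handwheel '[{"xyz":[0,0,-0.2],"angular":[0,0,0]}]'|egrep "pos|ft"; python3 -m handwheel '[{"xyz":[0,0,0],"angular":[0,0,0]}]'|egrep "pos|ft"
```

```text
position: [0.4516, 0.0026, -0.0049]
ft_force: [0.8, 0.5, -0.8]
position: [0.4516, 0.0025, -0.0081]
ft_force: [-0.7, 0.8, 0.4]
position: [0.4516, 0.0025, -0.0104]
ft_force: [-0.4, -0.3, 1.1]
position: [0.4516, 0.0024, -0.0127]
ft_force: [-0.9, -0.0, 0.2]
position: [0.4512, 0.0024, -0.0132]
ft_force: [-0.8, 0.1, 0.2]
```

```bash
python3 -m handwheel '[{"xyz":[0.2,0.6,0.4],"angular":[0,0,0]},{"xyz":[0.5,0.5,0],"angular":[0,0,0]},{"xyz":[0.5,0.5,0],"angular":[0,0,0]}]';python3 -m handwheel '[{"xyz":[0.5,0.5,0],"angular":[0,0,0]}]'; python3 - <<'E'
from h import *
cv2.imwrite('pics/wr7.png',get_image('wrist')['pixels'])
E
```

```text
time: 4.57
position: [0.4608, 0.0174, -0.0094]
tool_rot: [1.106, 1.264, -1.105]
ft_force: [-3.9, -1.4, 1.3]
grip_width: 0.009
time: 4.65
position: [0.4651, 0.0224, -0.0095]
tool_rot: [1.105, 1.265, -1.107]
ft_force: [-4.8, -1.9, 3.4]
grip_width: 0.005
```

View pics/wr7.png

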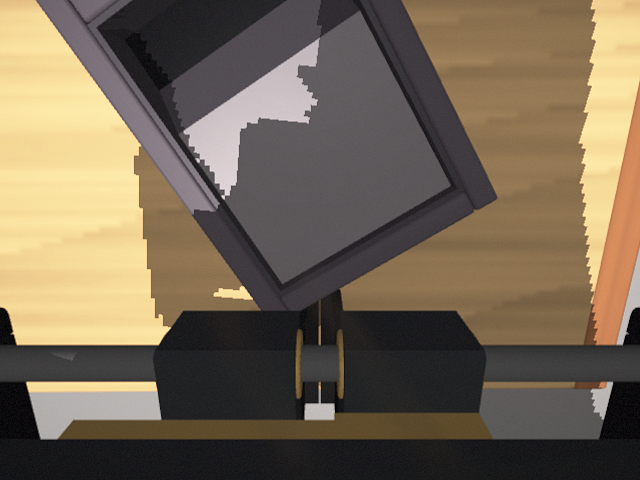

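Contact at about 5 N, and the stone has begun turning clockwise. I'll keep pushing this corner.

```bash
python3 -m handwheel '[{"xyz":[0.6,0.5,0],"angular":[0,0,0]},{"xyz":[0.6,0.5,0],"angular":[0,0,0]},{"xyz":[0.6,0.5,0],"angular":[0,0,0]}]'; python3 - <<'E'
from h import *
cv2.imwrite('pics/wr8.png',get_image('wrist')['pixels'])
E
```

```text
time: 4.95
position: [0.4817, 0.0387, -0.0103]
tool_rot: [1.101, 1.27, -1.111]
ft_force: [-4.4, -1.8, 3.0]
grip_width: 0.006
```

View pics/wr8.png

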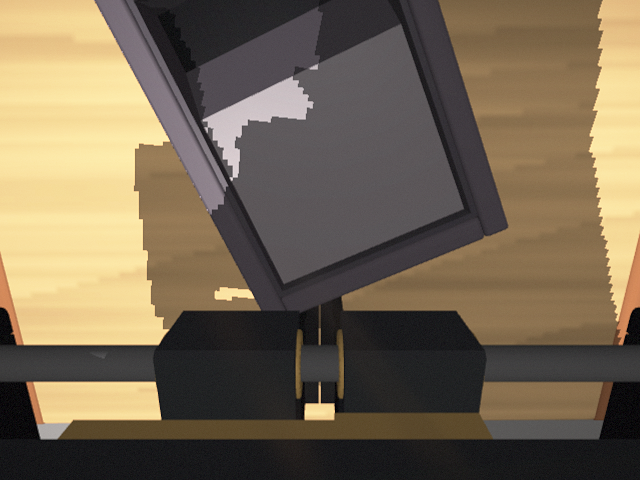

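The stone now stands about 22° from square. Contact is steady near (300,300).

```bash
python3 -m handwheel '[{"xyz":[0.6,0.35,0.05],"angular":[0,0,0]},{"xyz":[0.6,0.35,0.05],"angular":[0,0,0]},{"xyz":[0.6,0.3,0.05],"angular":[0,0,0]}]'; python3 - <<'E'
from h import *
cv2.imwrite('pics/wr9.png',get_image('wrist')['pixels'])
E
```

```text
time: 5.25
position: [0.4995, 0.0513, -0.01]
tool_rot: [1.099, 1.274, -1.111]
ft_force: [-3.9, -0.5, -1.8]
grip_width: 0.008
```

View pics/wr9.png

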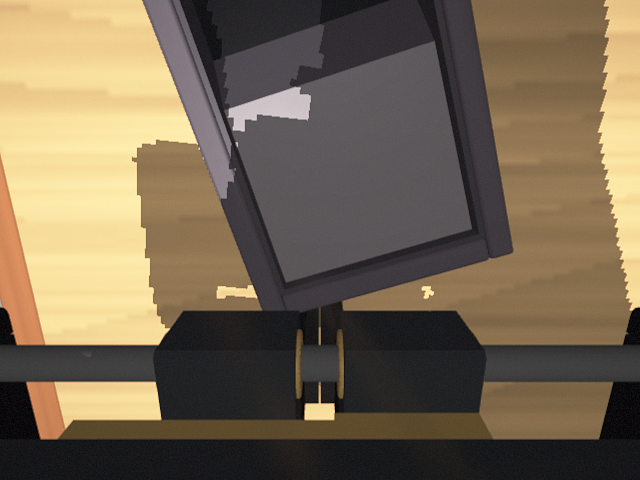

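```bash
python3 - <<'E'
from h import *
im=get_image('wrist')
e=[gp(q,.046,im) for q in[(300,306),(510,253)]];d=e[0]-e[1];print(e)
th=np.degrees(np.arctan2(d[1],d[0]))-90
b=gp((512,253),.046,im);t=np.radians(th)
c=b+np.array([[np.cos(t),-np.sin(t)],[np.sin(t),np.cos(t)]])@[68,48];print(c,th);rep(c,th)
E
```

```text
[array([514.4,  61.8]), array([546.5, -11.8])]
[589.74064026  58.68205643] 23.56400426746093
board frame: stone centre x -92.3 y 3.4 mm (goal -68,0), angle 15.1 deg
```

```bash
python3 -m handwheel '[{"xyz":[0.5,0.2,0.05],"angular":[0,0,0]},{"xyz":[0.5,0.2,0.05],"angular":[0,0,0]},{"xyz":[0.4,0.15,0.05],"angular":[0,0,0]}]'; python3 - <<'E'
from h import *
cv2.imwrite('pics/wr10.png',get_image('wrist')['pixels'])
E
```

```text
time: 5.6
position: [0.5139, 0.0574, -0.0087]
tool_rot: [1.099, 1.276, -1.111]
ft_force: [-3.2, -0.4, -0.3]
grip_width: 0.008
```

View pics/wr10.png

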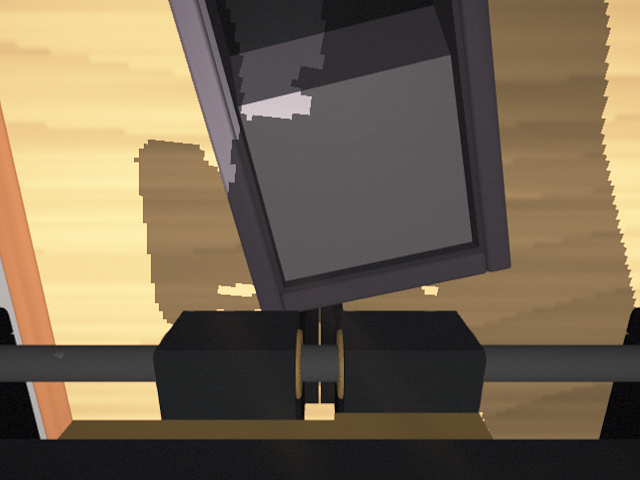

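Nearly square, roughly 11° by the view (near edge from (290,310) to (510,265)). I'll back off, lift a little, open, and measure with the top camera.

```bash
python3 -m handwheel '[{"xyz":[-2,-0.3,0],"angular":[0,0,0]},{"xyz":[-2,-0.9,1],"angular":[0,0,0]},{"xyz":[-2,-1,1],"angular":[0,0,0]},{"xyz":[-0.5,-1,0],"angular":[0,0,0]}]' 6 20; python3 -m handwheel '[{"xyz":[0,0,0],"angular":[0,0,0]},{"xyz":[0,0,0],"angular":[0,0,0]},{"xyz":[0,0,0],"angular":[0,0,0]}]'; python3 - <<'E'
from h import *
from scipy.spatial.transform import Rotation as R
s=get_state();M=R.from_rotvec(s['tool_rot']).as_matrix();print('jaw yaw',np.degrees(np.arctan2(M[1,2],M[0,2])))
cv2.imwrite('pics/wr11.png',get_image('wrist')['pixels'])
im=get_image('top');cv2.imwrite('pics/top11.png',cv2.resize(im['pixels'][160:350,200:410],None,fx=3,fy=3))
p=cv2.convertScaleAbs(get_image('scene')['pixels'],alpha=1.8);cv2.imwrite('pics/sc11.png',cv2.resize(p[150:300,190:390],None,fx=4,fy=4))
E
```

```text
time: 5.98
position: [0.4565, 0.0294, 0.014]
tool_rot: [1.107, 1.27, -1.094]
ft_force: [0.6, -0.3, -0.7]
grip_width: 0.222
time: 6.23
position: [0.4606, 0.0271, 0.0166]
tool_rot: [1.112, 1.259, -1.091]
ft_force: [-0.2, 0.0, 0.0]
grip_width: 0.453
jaw yaw -81.8680299324906
```

View pics/wr11.png

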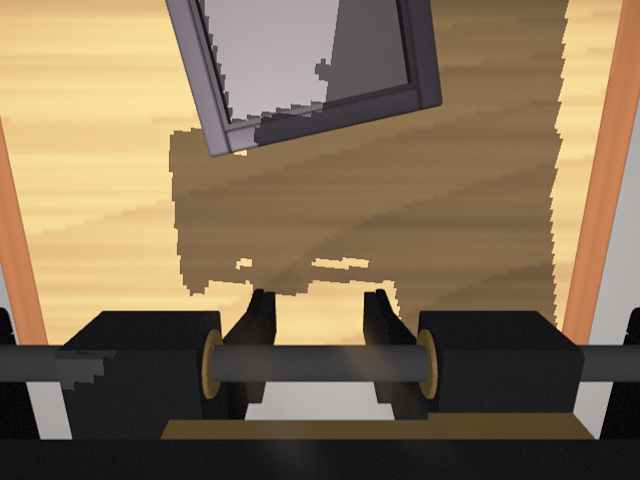

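View pics/top11.png

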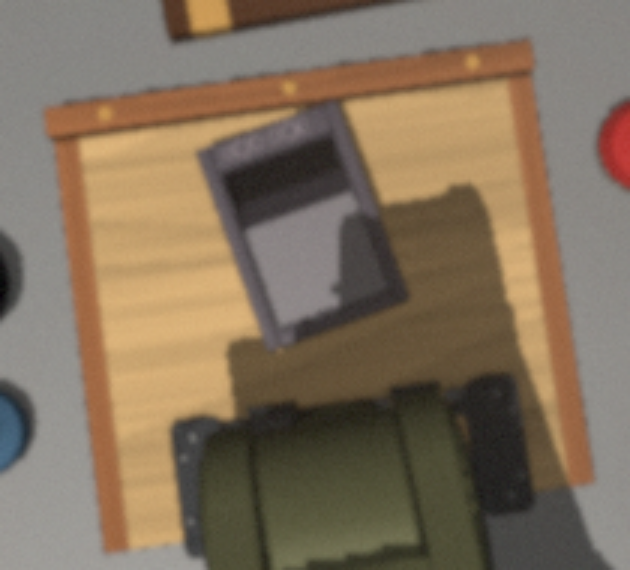

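View pics/sc11.png

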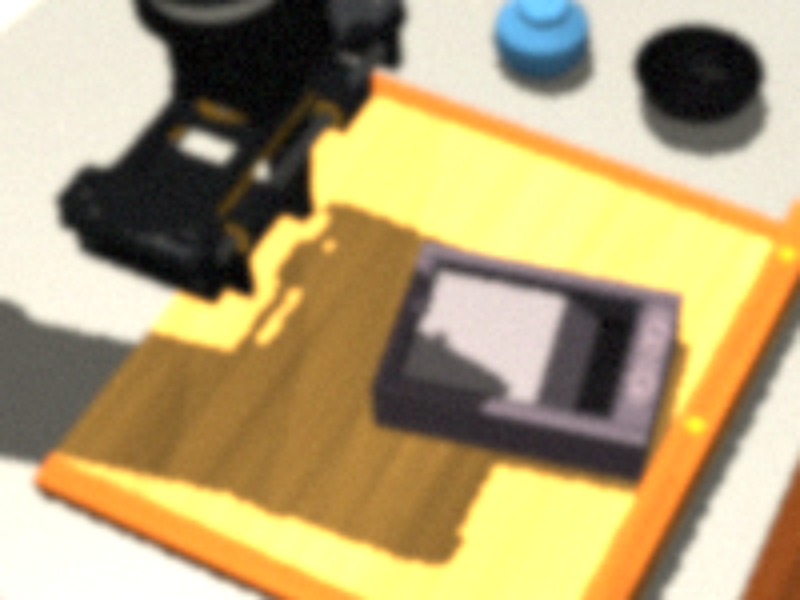

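The top view shows the stone's front right corner (full frame about (312,195)) close to the rail, so I'll measure it before pushing again.

```bash
cat >> h.py <<'E'
def meas(poly,ref=None):
    im=get_image('top');c,W,r,b=stone(im,poly)
    (cx,cy),(w,h),a=r
    c4=sorted(b.tolist())
    e=np.array(b);L=[(np.hypot(*(e[i]-e[(i+1)%4])),e[(i+1)%4]-e[i]) for i in range(4)]
    d=max(L,key=lambda t:t[0])[1];d=d if d[0]>0 else -d
    th=np.degrees(np.arctan2(d[1],d[0]))
    print('size',w,h,'cen',cx,cy,'th',th);rep((cx,cy),th)
    for q in e: print(q.round(1),'rail x %.1f y %.1f'%((q-F)@BX,(q-F)@BY))
    return im,c,r
E
python3 - <<'E'
from h import *
im,c,r=meas([(230,204),(372,185),(374,262),(345,268),(285,288),(240,290)])
p=im['pixels'].copy();cv2.drawContours(p,[c],-1,(0,0,255),1)
cv2.imwrite('pics/t12.png',cv2.resize(p[160:350,200:410],None,fx=3,fy=3))
E
```

```text
size 137.7721710205078 95.8910903930664 cen 600.9052734375 60.302406311035156 th 19.533485
board frame: stone centre x -81.0 y 3.3 mm (goal -68,0), angle 11.0 deg
[520.   82.5] rail x -157.8 y 37.2
[552.   -7.9] rail x -139.4 y -56.9
[681.9  38.1] rail x -4.2 y -30.6
[649.8 128.5] rail x -22.6 y 63.6
```

View pics/t12.png

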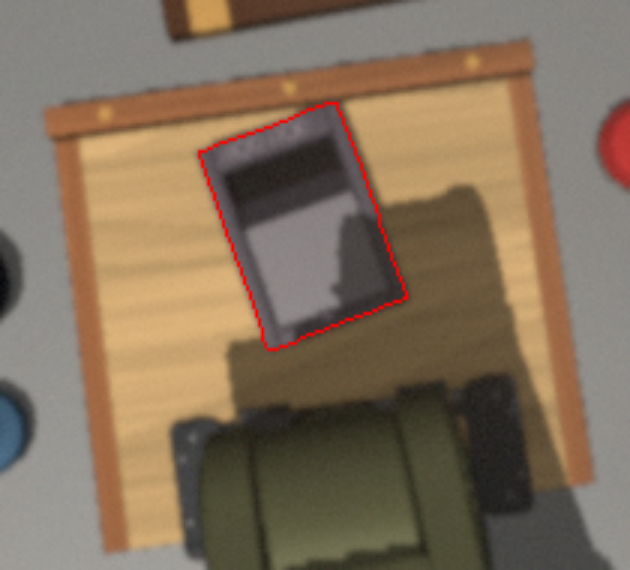

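The stone is at 11.0° with its front right corner 4 mm from the rail, so I won't push it forward yet. I'll turn it the rest of the way by pushing its left side near the pool corner, which also draws that corner back.

```bash
python3 -m handwheel '[{"xyz":[0,0,4],"angular":[0,0,0]},{"xyz":[1.5,2,1],"angular":[0,0,0]},{"xyz":[3.3,2.2,0],"angular":[0,0,0]},{"xyz":[3.3,2.2,0],"angular":[0,0,0]},{"xyz":[3.3,2.2,0],"angular":[0,0,0]}]' 0; python3 -m handwheel '[{"xyz":[3.3,2.2,0],"angular":[0,0,0]},{"xyz":[1.6,1.1,0],"angular":[0,0,0]},{"xyz":[0,0,0],"angular":[0,0,0]},{"xyz":[0,0,0],"angular":[0,0,0]}]'
```

```text
time: 6.85
position: [0.5723, 0.1104, 0.0673]
tool_rot: [1.111, 1.256, -1.106]
ft_force: [-0.0, 0.3, 0.6]
grip_width: 0.397
time: 7.18
position: [0.6291, 0.1541, 0.0643]
tool_rot: [1.115, 1.264, -1.097]
ft_force: [-0.9, -0.9, -0.7]
grip_width: 0.09
```

```bash
python3 -m handwheel '[{"xyz":[0,0,-2],"angular":[0,0,0]},{"xyz":[0,0,-2],"angular":[0,0,0]},{"xyz":[0,0,-2],"angular":[0,0,0]},{"xyz":[0,0,-1],"angular":[0,0,0]},{"xyz":[0,0,0],"angular":[0,0,0]}]'; python3 - <<'E'
from h import *
cv2.imwrite('pics/wr13.png',get_image('wrist')['pixels'])
p=cv2.convertScaleAbs(get_image('scene')['pixels'],alpha=1.5);cv2.imwrite('pics/sc13.png',cv2.resize(p[120:300,220:420],None,fx=3.3,fy=3.3))
E
```

```text
time: 7.6
position: [0.6262, 0.1524, -0.0086]
tool_rot: [1.113, 1.265, -1.099]
ft_force: [-0.8, -0.4, -0.4]
grip_width: 0.004
```

View pics/wr13.png

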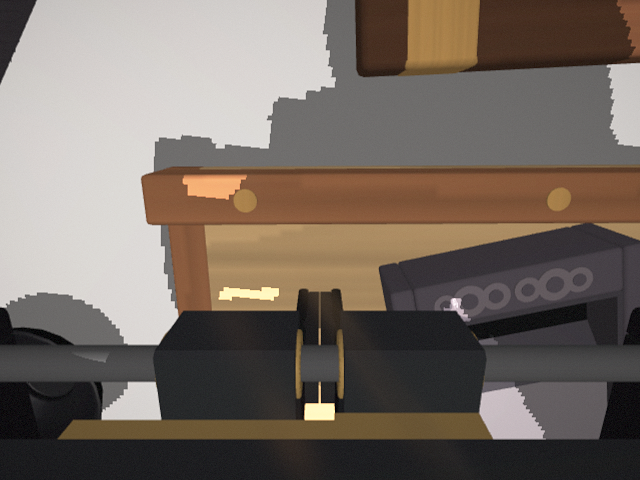

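View pics/sc13.png

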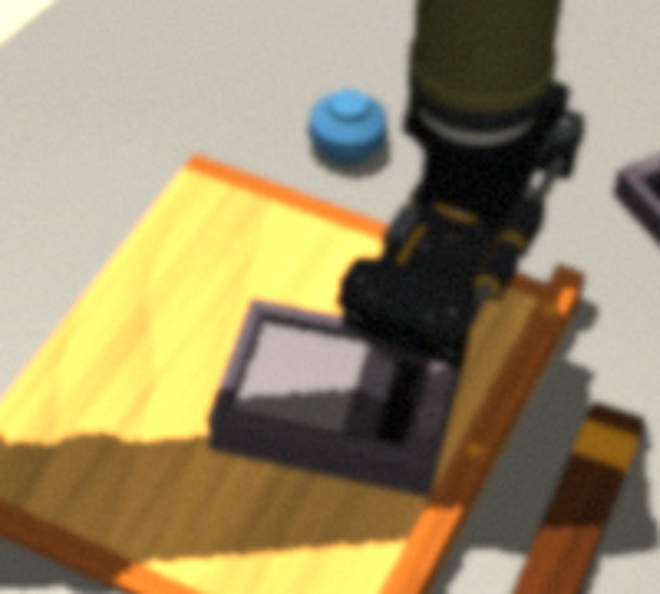

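```bash
python3 -m handwheel '[{"xyz":[0,0,0.7],"angular":[0,0,0]},{"xyz":[0.2,-0.5,0],"angular":[0,0,0]},{"xyz":[0.2,-0.5,0],"angular":[0,0,0]},{"xyz":[0.2,-0.5,0],"angular":[0,0,0]}]';python3 -m handwheel '[{"xyz":[0.1,-0.5,0],"angular":[0,0,0]}]'; python3 - <<'E'
from h import *
cv2.imwrite('pics/wr14.png',get_image('wrist')['pixels'])
E
```

```text
time: 8.03
position: [0.6365, 0.1387, 0.0066]
tool_rot: [1.117, 1.259, -1.09]
ft_force: [0.3, -0.6, -0.7]
grip_width: 0.002
time: 8.12
position: [0.6386, 0.1336, 0.0076]
tool_rot: [1.119, 1.258, -1.089]
ft_force: [-0.4, 2.7, -1.5]
grip_width: 0.007
```

View pics/wr14.png

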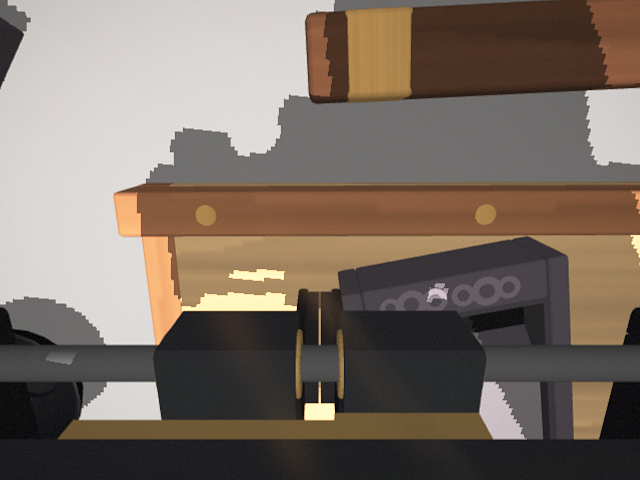

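Contact made. The tool has crept up, so I'll bring it down a little while I push.

```bash
python3 -m handwheel '[{"xyz":[0,0,-0.8],"angular":[0,0,0]},{"xyz":[0.1,-0.5,-0.1],"angular":[0,0,0]},{"xyz":[0.1,-0.5,0],"angular":[0,0,0]}]';python3 -m handwheel '[{"xyz":[0.1,-0.4,0],"angular":[0,0,0]}]'; python3 - <<'E'
from h import *
cv2.imwrite('pics/wr15.png',get_image('wrist')['pixels'])
E
```

```text
time: 8.42
position: [0.6424, 0.1257, -0.0006]
tool_rot: [1.124, 1.258, -1.083]
ft_force: [0.8, 2.7, 1.8]
grip_width: 0.005
time: 8.5
position: [0.6437, 0.1224, -0.0007]
tool_rot: [1.125, 1.259, -1.081]
ft_force: [0.6, 3.9, 1.6]
grip_width: 0.004
```

View pics/wr15.png

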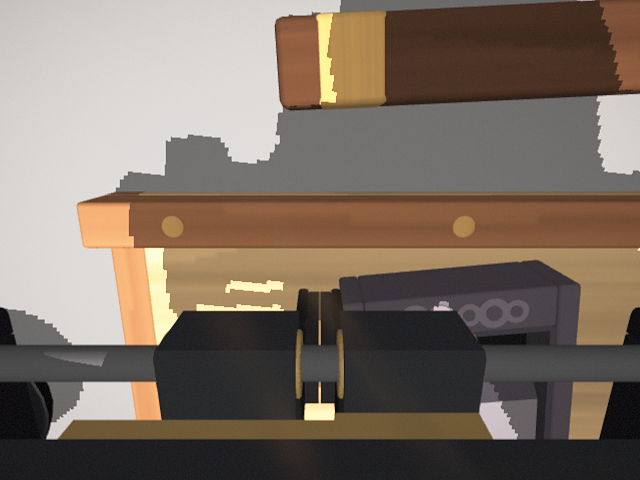

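The stone's front edge runs from (345,278) to (537,262), about 5° off the rail. A bit more turn is needed.

```bash
python3 -m handwheel '[{"xyz":[0,-0.4,0],"angular":[0,0,0]},{"xyz":[0,-0.3,0],"angular":[0,0,0]},{"xyz":[0,0,0],"angular":[0,0,0]}]'; python3 - <<'E'
from h import *
im=get_image('wrist');cv2.imwrite('pics/wr16.png',im['pixels'])
E
```

```text
time: 8.8
position: [0.6445, 0.1134, -0.0008]
tool_rot: [1.125, 1.258, -1.082]
ft_force: [1.0, 3.2, 0.4]
grip_width: 0.0
```

View pics/wr16.png

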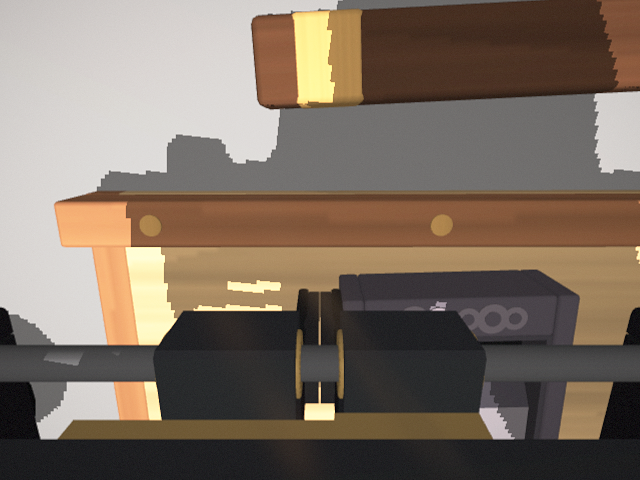

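Front edge now runs from (345,277) to (540,270), about 2°. I'll draw off to the left, lift, and go back behind the stone.

```bash
python3 -m handwheel '[{"xyz":[-0.3,2,0],"angular":[0,0,0]},{"xyz":[-0.3,1,2],"angular":[0,0,0]},{"xyz":[0,0,4],"angular":[0,0,0]},{"xyz":[-3,-1,1],"angular":[0,0,0]},{"xyz":[-3.5,-2,0],"angular":[0,0,0]}]'; python3 -m handwheel '[{"xyz":[-3.5,-2,0],"angular":[0,0,0]},{"xyz":[-3.5,-2.5,0],"angular":[0,0,0]},{"xyz":[-3,-2.5,0],"angular":[0,0,0]},{"xyz":[-1,-1,0],"angular":[0,0,0]},{"xyz":[0,0,0],"angular":[0,0,0]}]' 5.6; python3 - <<'E'
from h import *
from scipy.spatial.transform import Rotation as R
s=get_state();M=R.from_rotvec(s['tool_rot']).as_matrix();print(s['position'],'jaw yaw',np.degrees(np.arctan2(M[1,2],M[0,2])),M[:,0].round(3))
im,c,r=meas([(230,204),(372,185),(374,262),(345,272),(285,288),(240,290)])
p=im['pixels'].copy();cv2.drawContours(p,[c],-1,(0,0,255),1)
cv2.imwrite('pics/t17.png',cv2.resize(p[160:350,200:410],None,fx=3,fy=3))
E
```

```text
time: 9.27
position: [0.5722, 0.1091, 0.0673]
tool_rot: [1.119, 1.259, -1.093]
ft_force: [-1.0, 0.0, 0.7]
grip_width: 0.003
time: 9.68
position: [0.4494, 0.0175, 0.0653]
tool_rot: [1.109, 1.255, -1.114]
ft_force: [-0.2, 0.7, 1.2]
grip_width: 0.3
[0.4494071  0.01749062 0.06526407] jaw yaw -82.6088891196148 [ 0.007 -0.01  -1.   ]
size 137.37185668945312 95.29676055908203 cen 597.2745361328125 47.659584045410156 th 8.885206
board frame: stone centre x -86.5 y -8.7 mm (goal -68,0), angle 0.4 deg
[522.1  84.1] rail x -155.5 y 38.5
[536.8 -10. ] rail x -154.8 y -56.8
[672.5  11.2] rail x -17.4 y -55.8
[657.8 105.3] rail x -18.1 y 39.5
```

View pics/t17.png

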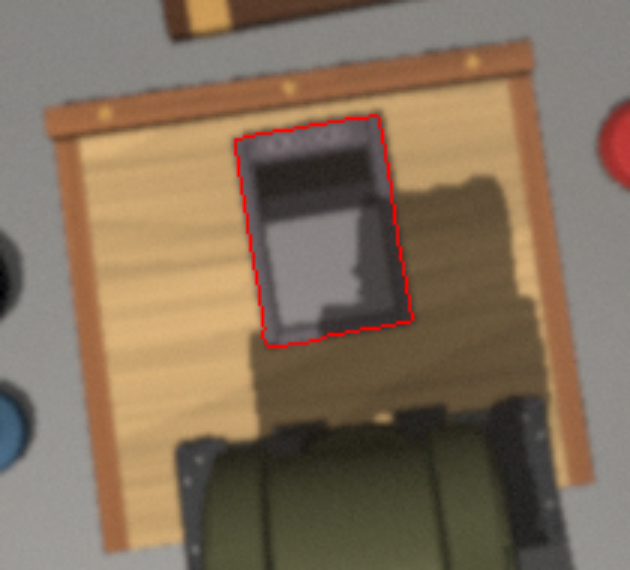

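The stone is square now (0.4°) and 18 mm clear of the rail, with its centre 9 mm right of the rail's middle. I'll descend behind it with open fingers for a two-finger push.

```bash
python3 -m handwheel '[{"xyz":[0,0.8,-1.5],"angular":[0,0,1]},{"xyz":[0,0,-1.5],"angular":[0,0,0]},{"xyz":[0,0,-1.8],"angular":[0,0,0]},{"xyz":[0,0,-1],"angular":[0,0,0]},{"xyz":[0,0,0],"angular":[0,0,0]}]'; python3 -m handwheel '[{"xyz":[0,0,0],"angular":[0,0,0]}]';python3 - <<'E'
from h import *
from scipy.spatial.transform import Rotation as R
s=get_state();M=R.from_rotvec(s['tool_rot']).as_matrix();print(s['position'],'jaw yaw',np.degrees(np.arctan2(M[1,2],M[0,2])),M[:,0].round(3))
print('board frame TCP',(s['position'][:2]*1000-F)@BX,(s['position'][:2]*1000-F)@BY)
cv2.imwrite('pics/wr18.png',get_image('wrist')['pixels'])
E
```

```text
time: 10.15
position: [0.4558, 0.0278, 0.0075]
tool_rot: [1.098, 1.258, -1.096]
ft_force: [-0.6, -0.8, 0.1]
grip_width: 0.632
time: 10.23
position: [0.4561, 0.0288, 0.0073]
tool_rot: [1.098, 1.26, -1.095]
ft_force: [-0.1, 0.3, 0.3]
grip_width: 0.64
[0.45606491 0.02879227 0.00727274] jaw yaw -81.48277652869847 [ 0.012 -0.009 -1.   ]
board frame TCP -228.9019600514064 -6.444650645805432
```

View pics/wr18.png

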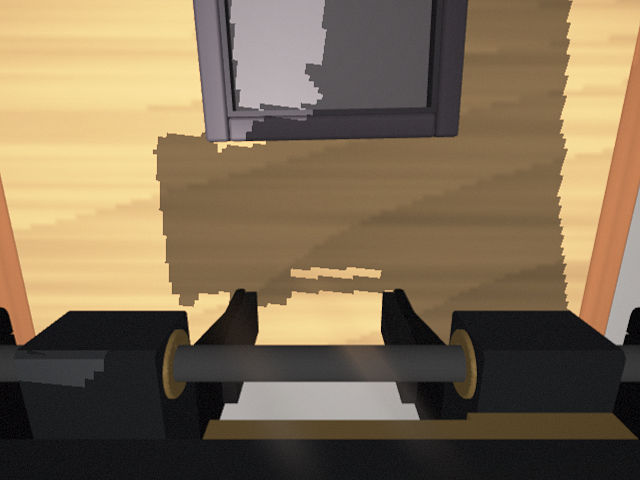

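```bash
python3 -m handwheel '[{"xyz":[0,0,-1.1],"angular":[0,0,0]},{"xyz":[2,0.3,0],"angular":[0,0,0]},{"xyz":[2,0.25,0],"angular":[0,0,0]},{"xyz":[0.6,0.1,0],"angular":[0,0,0]},{"xyz":[0,0,0],"angular":[0,0,0]}]';python3 - <<'E'
from h import *
s=get_state();print('board frame TCP',(s['position'][:2]*1000-F)@BX,(s['position'][:2]*1000-F)@BY)
cv2.imwrite('pics/wr19.png',get_image('wrist')['pixels'])
E
```

```text
time: 10.7
position: [0.5056, 0.035, -0.0037]
tool_rot: [1.098, 1.256, -1.095]
ft_force: [0.9, -0.6, -0.2]
grip_width: 0.641
board frame TCP -179.0211229425617 -7.585621800779503
```

View pics/wr19.png

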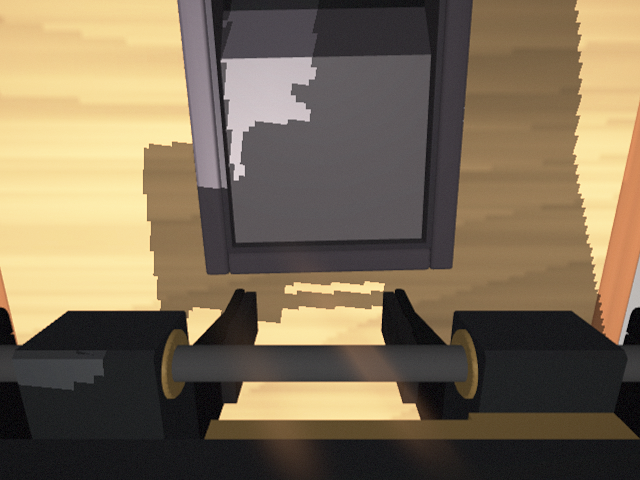

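Aligned: the fingertips at (245,292) and (400,292) both face the stone's near end. Pushing steadily.

```bash
python3 -m handwheel '[{"xyz":[0.6,0.1,0],"angular":[0,0,0]},{"xyz":[0.6,0.1,0],"angular":[0,0,0]},{"xyz":[0.5,0.08,0],"angular":[0,0,0]},{"xyz":[0.5,0.08,0],"angular":[0,0,0]}]'; python3 -m handwheel '[{"xyz":[0.5,0.08,0],"angular":[0,0,0]}]'; python3 -m handwheel '[{"xyz":[0.5,0.08,0],"angular":[0,0,0]}]'
```

```text
time: 11.08
position: [0.5229, 0.0377, -0.0046]
tool_rot: [1.093, 1.26, -1.102]
ft_force: [-6.3, -0.3, 3.3]
grip_width: 0.645
time: 11.17
position: [0.5264, 0.0382, -0.0049]
tool_rot: [1.09, 1.262, -1.105]
ft_force: [-5.1, -0.9, 3.2]
grip_width: 0.64
time: 11.25
position: [0.5301, 0.0386, -0.0053]
tool_rot: [1.088, 1.264, -1.108]
ft_force: [-4.9, -1.0, 2.9]
grip_width: 0.643
```

```bash
python3 - <<'E'
from h import *
s=get_state();print('board frame TCP',(s['position'][:2]*1000-F)@BX,(s['position'][:2]*1000-F)@BY,s['ft_force'])
cv2.imwrite('pics/wr20.png',get_image('wrist')['pixels'])
E
```

```text
board frame TCP -154.2651156711969 -7.6669175513579795 [-4.92933694 -0.99084607  2.88303594]
```

View pics/wr20.png

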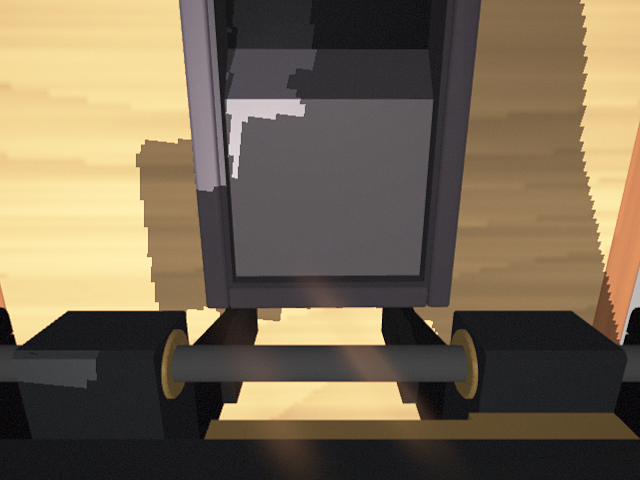

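```bash
for i in 1; do :; done; python3 -m handwheel '[{"xyz":[0.5,0.08,0.03],"angular":[0,0,0]}]'|egrep "pos|ft"; python3 -m handwheel '[{"xyz":[0.5,0.08,0.03],"angular":[0,0,0]}]'|egrep "pos|ft"; python3 -m handwheel '[{"xyz":[0.4,0.06,0.03],"angular":[0,0,0]}]'|egrep "pos|ft"
```

```text
position: [0.5344, 0.0392, -0.0055]
ft_force: [-5.7, -1.4, 3.0]
position: [0.5359, 0.0394, -0.0059]
ft_force: [-14.9, -0.6, 9.6]
position: [0.5354, 0.0393, -0.0066]
ft_force: [-13.1, -1.2, 7.8]
```

The force jumped to 15 N and motion stopped, so the stone is on the rail. One firmer press to seat it, then draw back.

```bash
python3 -m handwheel '[{"xyz":[0.6,0.09,0.05],"angular":[0,0,0]},{"xyz":[0.6,0.09,0.05],"angular":[0,0,0]}]'|egrep "pos|ft"; python3 -m handwheel '[{"xyz":[-0.6,-0.1,0],"angular":[0,0,0]},{"xyz":[-1.5,-0.2,0],"angular":[0,0,0]},{"xyz":[-2.5,-0.4,0.5],"angular":[0,0,0]},{"xyz":[-2.5,-0.4,2],"angular":[0,0,0]},{"xyz":[0,0,3],"angular":[0,0,0]}]'; python3 -m handwheel '[{"xyz":[0,0,2],"angular":[0,0,0]},{"xyz":[0,-2,2],"angular":[0,0,0]},{"xyz":[0,-3,0],"angular":[0,0,0]},{"xyz":[0,-3,0],"angular":[0,0,0]},{"xyz":[0,0,0],"angular":[0,0,0]}]'; python3 - <<'E'
from h import *
im,c,r=meas([(230,197),(372,180),(374,262),(345,276),(285,288),(240,290)])
p=im['pixels'].copy();cv2.imwrite('pics/t21.png',cv2.resize(p[130:350,150:450],None,fx=2.6,fy=2.6))
hsv=cv2.cvtColor(p,cv2.COLOR_BGR2HSV)
for n,(lo,hi,box,z) in {'red':((0,150,80),(8,255,255),(380,180,450,240),.031),'blue':((95,100,40),(120,255,255),(170,280,220,330),.03),'dish':((0,0,0),(180,255,40),(150,220,215,290),.026)}.items():
    m=cv2.inRange(hsv,lo,hi);M=np.zeros_like(m);x0,y0,x1,y1=box;M[y0:y1,x0:x1]=m[y0:y1,x0:x1]
    mm=cv2.moments(M,True);print(n,ray(im,(mm['m10']/mm['m00'],mm['m01']/mm['m00']),z),mm['m00'])
cv2.imwrite('pics/wr21.png',get_image('wrist')['pixels'])
cv2.imwrite('pics/sc21.png',cv2.resize(get_image('scene')['pixels'][150:350,230:430],None,fx=3,fy=3))
E
```

```text
position: [0.5341, 0.0389, -0.0081]
ft_force: [-17.2, -1.9, 9.6]
time: 12.13
position: [0.4585, 0.0287, 0.0419]
tool_rot: [1.06, 1.301, -1.148]
ft_force: [0.5, -0.7, -0.2]
grip_width: 0.644
time: 12.55
position: [0.467, -0.0536, 0.0923]
tool_rot: [1.062, 1.279, -1.13]
ft_force: [-0.7, 0.2, 0.6]
grip_width: 0.646
size 136.19175720214844 95.28096771240234 cen 614.6050415039062 48.824928283691406 th 8.035893
board frame: stone centre x -69.1 y -10.1 mm (goal -68,0), angle -0.5 deg
[540.5  86.5] rail x -136.9 y 38.1
[553.8  -7.9] rail x -137.6 y -57.2
[688.7  11.2] rail x -1.4 y -58.3
[675.4 105.5] rail x -0.7 y 37.0
red [ 0.6541347  -0.16048334  0.031     ] 674.0
blue [0.47038431 0.26283169 0.03      ] 571.0
dish [0.56316941 0.28584424 0.026     ] 1039.0
```

View pics/t21.png

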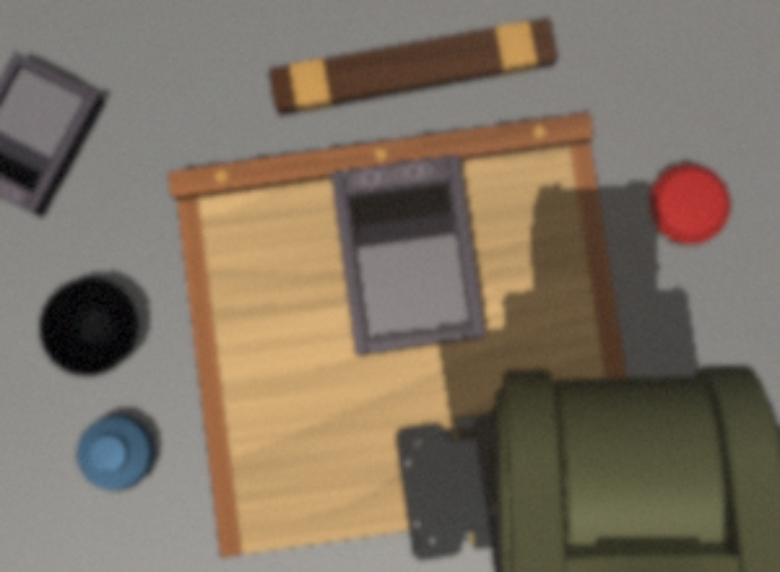

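View pics/sc21.png

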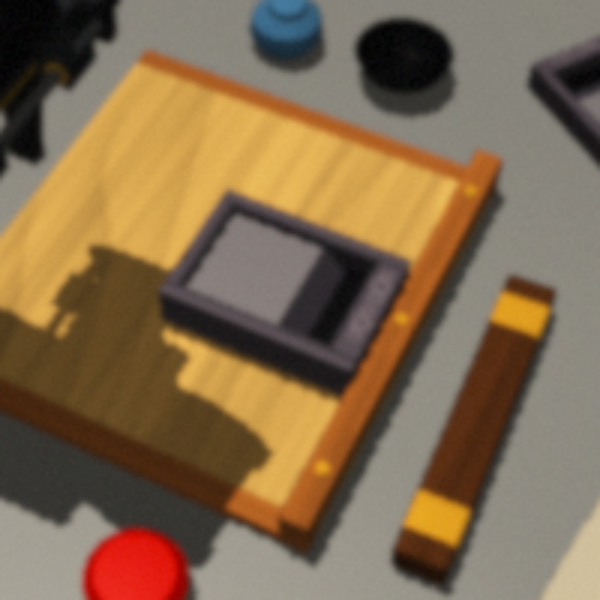

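The stone looks flush in both views, and the dish, pot and box are unmoved. To confirm, I'll look at the joint from above with the wrist camera.

```bash
python3 -m handwheel '[{"xyz":[0,0,4],"angular":[0,0,0]},{"xyz":[2,3,3],"angular":[0,0,0]},{"xyz":[3,3,0],"angular":[0,0,0]},{"xyz":[3,3,0],"angular":[0,0,0]},{"xyz":[0,0,0],"angular":[0,0,0]}]'; python3 -m handwheel '[{"xyz":[0,0,0],"angular":[0,0,0]},{"xyz":[0,0,0],"angular":[0,0,0]}]'; python3 - <<'E'
from h import *
cv2.imwrite('pics/wr22.png',get_image('wrist')['pixels'])
E
```

```text
time: 13.12
position: [0.5441, 0.049, 0.1623]
tool_rot: [1.062, 1.288, -1.122]
ft_force: [-0.5, 0.8, -0.5]
grip_width: 0.643
time: 13.28
position: [0.5444, 0.0549, 0.1614]
tool_rot: [1.058, 1.296, -1.114]
ft_force: [-0.4, 0.5, -0.7]
grip_width: 0.645
```

View pics/wr22.png

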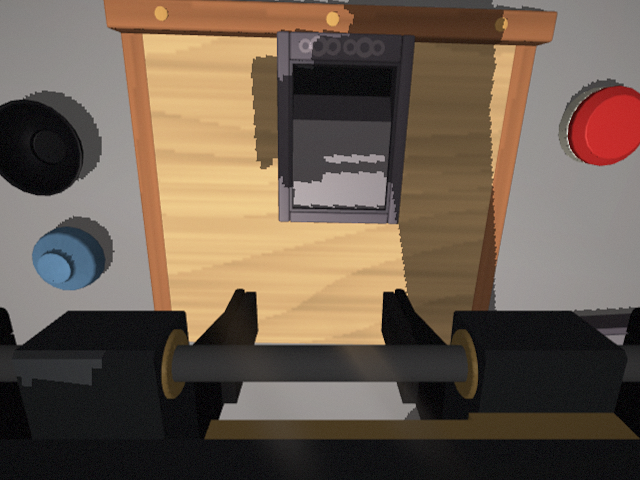

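```bash
python3 - <<'E'
from h import *
im=cv2.imread('pics/wr22.png')[0:75,230:460];cv2.imwrite('pics/z.png',cv2.convertScaleAbs(cv2.resize(im,None,fx=3.4,fy=6,interpolation=cv2.INTER_CUBIC),alpha=1.8))
E
```

```text
(no output)
```

View pics/z.png

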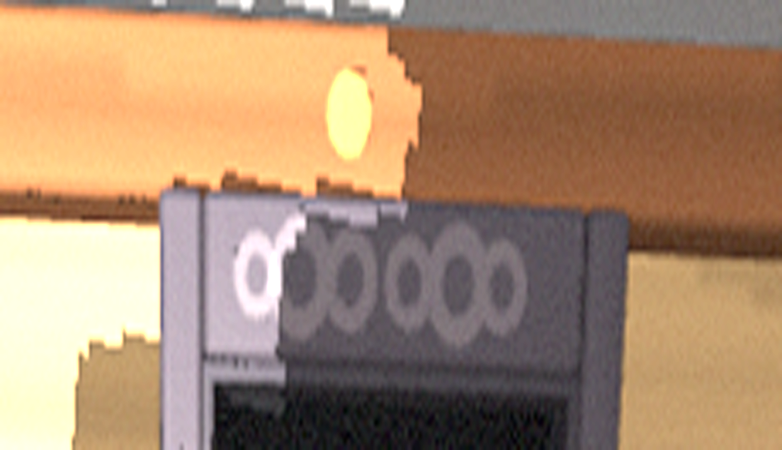

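The joint is closed along its whole width and parallel to the rail. I'll draw back a little more and hand in.

```bash
python3 -m handwheel '[{"xyz":[-2,-3,1],"angular":[0,0,0]},{"xyz":[-2,-3,1],"angular":[0,0,0]},{"xyz":[0,0,0],"angular":[0,0,0]},{"xyz":[0,0,0],"angular":[0,0,0]}]'; python3 - <<'E'
from h import *
meas([(230,197),(372,180),(374,262),(345,276),(285,288),(240,290)])
close_job()
E
```

```text
time: 13.67
position: [0.4986, -0.0077, 0.1792]
tool_rot: [1.055, 1.3, -1.117]
ft_force: [-0.4, 0.3, 0.2]
grip_width: 0.641
size 78.24116516113281 95.41447448730469 cen 643.1981201171875 53.16986846923828 th -81.315926
board frame: stone centre x -40.2 y -10.0 mm (goal -68,0), angle -89.8 deg
[597.3  94.4] rail x -79.5 y 37.6
[6.117e+02 1.000e-01] rail x -79.2 y -57.8
[689.1  11.9] rail x -0.9 y -57.6
[674.7 106.2] rail x -1.3 y 37.8
the job is handed in; nothing more can be done
```

The inkstone is seated flush against the stop rail. The job was handed in at about 14 s, with the gripper drawn back and clear; no verdict was reported.

**What I did:**
- I turned the stone with one closed-finger push at its near-left corner, from 35° to 11°.
- A push on its left side by the pool corner then squared it to 0.4°, while it was still 18 mm clear of the rail.
- Last, I pushed it straight in with two open fingers at about 5 N, until the force jumped to 15–17 N on the rail.

**Last checks that agreed:**
- **Seating:** the pool-end corners measure 0.7–1.4 mm from the rail (limit 3 mm). The angle is about 0.5° or less, and a close wrist view shows the joint closed along its whole width.
- **Position along the rail:** the stone's middle is about 10 mm right of the rail's middle (limit 30 mm).
- **Other things:** the dish, pot and box measured within 1 mm of where they started. I checked the paperweight only by eye; it looks unmoved.

**Checks that failed or disagreed:**
- **Fingertip height:** the real fingertips ended about 25 mm above the reported TCP. My first push therefore passed over the rim at the near-left corner, with no force felt and no movement of the stone seen. I then worked about 30 mm lower.
- **Final top-camera fit:** the arm hid part of the stone, so the centre and angle from that last fit are not valid. Its pool-end corners (0.9–1.3 mm from the rail) agree with the earlier clear measurement.

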